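# Steady a rocking comparator stand with its levelling screws

## Robot

A 6-joint arm with a two-finger parallel gripper is mounted at the origin on a cart in front of the work surface, level with it; the furniture and walls round the work are solid. World frame = base frame: x ahead of the robot, y to its left, z up, the work surface at z = 0. Lengths are in m, angles in rad, forces in N, time in s.
With the tool pointing down it reaches from about 0.25 to 0.725 m from the base axis. Payload 4 kg.
Tool frame: the origin (TCP) lies midway between the tips of the shut fingers; the grasp point (between the pads) lies arm.tcp_to_grasp behind it (arm.tcp_to_grasp is the distance from the TCP to the grasp point, in m); z points along the fingers, y is the line along which they close (so a half turn about z gives the same grasp; the last joint's range is limited). The gripper opens to 85 mm and grips with 20 to 120 N. Pads are 22 mm wide; open, the fingers measure 114 mm over their backs; the gripper's body (76 mm by 85 mm) begins 54 mm behind the grasp point. The pads swing forward as they close: fully open they stand 13 mm farther back than shut.
Start: joints at [1.155, 0.241, 0.005, 1.335, 0, 1.571], TCP at [0.202, 0.457, 0.231] pointing down, gripper open.
Joint ranges: [-2.72, 2.72], [-1.05, 1.87], [-1.09, 1.28], [-1.99, 2.15], [-1.42, 1.44], [-3.14, 3.14]. Speed limits (rad/s): [2.79, 2.79, 3.14, 3.14, 3.14, 3.14].

## Interface

Orientations are given as [roll, pitch, yaw] about the fixed x, y, z axes, in that order (R = Rz(yaw) Ry(pitch) Rx(roll)).
In Python, from station import arm, vision, order gives the robot as it stands.
- The arm moves only by the tool jog_arm, never from a script. Its argument "steps" is a list that holds one entry, the list of rows, each a list of 7 numbers: the opening, from 0 (shut) to 1 (fully open), then the shift along the tool's x, y, z in mm, then the turn, a rotation vector about the tool's x, y, z in rad. In form: [[[hand, dx, dy, dz, wx, wy, wz], ...]]. A call has 1 to 12 rows; each row shifts and turns the commanded pose from where the row before left it, along the tool's axes as they then stand; what a row does not reach is not made up. A row lasts 1/12 s, in which the tool goes at most 41.7 mm and 7.16 degrees, less where a joint would pass 70% of its speed; a pose out of reach is approached as far as the arm can. A call with a gripper value outside its range is refused whole. The fingers move at their own pace and stop on an object; "squeeze" is the grip in N (left out, the last holds). Time passes only in rows, so rows that do not move let the fingers close. It gives the time, the measured TCP pose, the force, the opening and the grip force at its end, in the units of the state.
- arm.observe(): the state, without advancing time (a new reading comes with each control period).
- vision.camera(name): name is "scene" or "side" or "wrist"; returns (picture, depth): 420x560x3 uint8, red, green, blue; 420x560 float32, m along the optical axis (not along the pixel's ray), 0 where there is no reading.
- vision.camera_model(name): a dict with "intrinsics" (3x3 intrinsics, pixels), "k1" (the pictures are not rectified: a ray, as slopes to the right and down, at radius r is drawn at 1 + k1 r^2 times it, then the intrinsics apply), "view" (4x4, takes a point from world to camera coordinates). Camera axes: x right, y up, looking along -z (the intrinsics and any distortion apply to the point x, -y, -z); pixel columns grow to the right and rows downward; lengths in m; the calibration is good to about 2 mm. A picture is of the moment at which its call begins: read the wrist's pose just before it. camera_model takes no time and is no camera call; for the wrist camera it gives the pose at the moment of the call.
- order.sign_off(): hands the job in; it is judged then, once.
Trained networks look in the newest picture that a camera, given by its name, has taken for a name from the list of things; names that differ only in an ending like _2 or _b are one class to them, and where a whole thing is asked for, a point or a joint stands for the part that bears it (a point fixed in the world has none). Each returns a list of dicts, best first, with "conf" (0 to 1); they miss things now and then, are a little off and sometimes report something else, mostly with a low value. They report only what shows in the picture. A call takes as long as a camera call.
- vision.masks_of(camera, thing): "pixels" (420x560 bool, what is visible of it) and "extent" ([left, top, right, bottom] in pixels, round what is visible of it).
The state is a dict: "time_s": time; "joints": joint angles; "dq": joint speeds; "tau": joint torques, N m; "tcp_pos": TCP position; "tool_rot": TCP orientation; "wrist_force": force on the tool from outside, world axes, zero at the start; "wrist_torque": the same for the moment, N m; "finger_gap": finger opening in m; "grasp_force": force on a finger pad.
Only numpy, scipy, OpenCV 4.12 (cv2) and the standard library are available. Lean on these libraries where they do the work, as an engineer would, in place of code of your own. Each camera call takes 0.05 s, during which the arm holds its last target. There are 200 camera calls.

## Task

The dial comparator stand rocks when a front corner is pressed, because the feet of its two front levelling screws hang clear of their steel plates. Feel how far each front knob gives under a gentle push from above, then turn both knobs clockwise until each screw's foot carries a fair share of the weight (about 5 N) and the stand no longer rocks, but not so far that a fixed foot comes off load. Leave the stand in its place with the sample standing on it, and let go.

Things in the scene. Friction and masses are not known exactly. Their poses are not given: they have to be found in the camera images.
- stand: dial comparator stand, 4 kg: grey base 190 x 240 mm (x by y), top 40 mm above the table; at its rear middle a column 215 mm high with an arm and small dial reaching forward, within 50 mm of the centre line and at least 40 mm behind the knobs. Origin under the base's centre at table height; x to the rear (away from the robot), y left, z up. Three fixed feet, two front levelling screws
- left_knob (a point): centre of the round black knurled knob of the left front screw: 36 mm across, 24 mm high, centre 70 mm above the table, at (-70, 95, 70) mm in the stand's frame; grasp across any diameter. It stays at its height as it turns (0.06 N m). Clockwise from above lowers the foot right under it, 15 mm a turn (2.4 mm per radian), self-locking. The travel needed is never more than half a turn
- right_knob (a point): same for the right screw, at (-70, -95, 70) mm in the stand's frame. Pushed down on its top, a knob sinks 1 mm up to 8 or 9 N (rubber feet give), then the stand rocks and the knob sinks on at about 2 N per mm until its foot meets the plate, from there on at 6.5 N per mm. So an idle foot gives 1.7 mm or more at 17 N, one with 5 N on it 1 mm or less
- left_plate: steel plate 60 x 60 x 2 mm fixed to the table under the left screw's foot (a 32 mm rubber disc); origin under its centre. The foot's clearance over it is hidden, 0.3 to 4.5 mm, left and right differ: it is the knob's sink from untouched to where the foot meets the plate. Turned on from touching, the foot takes 3.3 N per mm (8 N per radian)
- right_plate: the same under the right screw's foot. With more than about 8 N on both screw feet the fixed middle foot comes off load; no screw foot may be pressed with more than 20 N
- middle_foot: fixed round-ended rubber foot of the stand, 24 mm across, 22 mm high, under the middle, at (-20, 0, 0) mm in the stand's frame; origin under its centre
- rear_left_foot: fixed rubber foot at (70, 95, 0) mm in the stand's frame
- rear_right_foot: fixed rubber foot at (70, -95, 0) mm in the stand's frame
- sample: turned steel sample, 22 mm across and 34 mm high, standing on the base right of the column; origin under its centre

How it is judged:
By the outcome, as a careful person would: the job done as asked, in the order asked, and still so for the second after the job is handed in, with the robot touching nothing.
It also fails if it takes over 72 s, if anything falls off the work surface, if the arm or the gripper's body presses on something with over 40 N, if the wrist force passes 120 N, or if a joint passes its speed limit or range.

## Working session

There is one attempt and no reset: what is moved stays moved. The work goes in short steps, Python scripts to look and compute and a tool call to move; the robot and the scene stay as the last step left them, time stands still between calls to the robot, and variables do not carry over. Pictures are saved under pics/ and viewed, at most 10 in all, crops included, and the job is handed in when it is done.

Besides the shell and the picture viewer there is one more tool, called after "Request:" in YAML: its name, and indented under it one key for each argument. jog_arm: Moves the arm, as the interface text tells. Its arguments: {"type":"object","properties":{"steps":{"type":"array"},"squeeze":{"type":"number"}},"required":["steps"]}

```bash
mkdir -p pics
cat > h.py <<'E'
import numpy as np,cv2
from station import arm,vision,order
def pts(cam,depth,mask,m):
    K=np.array(m["intrinsics"]);v,u=np.nonzero(mask&(depth>0));d=depth[v,u]
    p=cv2.undistortPoints(np.c_[u,v].astype(float).reshape(-1,1,2),K,np.array([m["k1"],0,0,0.]))[:,0]
    P=np.c_[p[:,0]*d,-p[:,1]*d,-d,np.ones(len(d))]
    return (np.linalg.inv(np.array(m["view"]))@P.T).T[:,:3]
E
cat > a.py <<'E'
from h import *
s=arm.observe();print({k:np.round(v,3).tolist() for k,v in s.items()},arm.tcp_to_grasp)
for c in ["scene","side"]:
    im,d=vision.camera(c);m=vision.camera_model(c);cv2.imwrite(f"pics/{c}0.png",im[:,:,::-1])
    for t in ["left_knob","right_knob","stand","sample","left_plate","right_plate"]:
        for r in vision.masks_of(c,t)[:2]:
            P=pts(c,d,r["pixels"],m)
            if len(P): 
                T=P[P[:,2]>np.percentile(P[:,2],95)-.004]
                print(c,t,round(r["conf"],2),np.round(r["extent"]).tolist(),"med",np.median(P,0).round(3),"lo",np.percentile(P,3,axis=0).round(3),"hi",np.percentile(P,97,axis=0).round(3),"topmid",((T.min(0)+T.max(0))/2).round(3))
E
python3 a.py
```

```text
{'time_s': 0.0, 'joints': [1.155, 0.241, 0.004, 1.335, -0.0, 1.571], 'dq': [-0.001, -0.002, -0.001, -0.001, -0.0, 0.0], 'tau': [-0.0, -37.232, 25.241, 0.017, -0.0, 0.0], 'tcp_pos': [0.202, 0.457, 0.23], 'tool_rot': [-3.139, 0.0, 2.726], 'wrist_force': [0.027, -0.553, 0.252], 'wrist_torque': [-0.025, -0.047, 0.007], 'grasp_force': 0.0, 'finger_gap': 0.086} 0.0187
scene left_knob 0.86 [294.0, 221.0, 308.0, 241.0] med [0.464 0.158 0.079] lo [0.455 0.141 0.061] hi [0.485 0.17  0.083] topmid [0.471 0.154 0.081]
scene right_knob 0.8 [368.0, 196.0, 386.0, 235.0] med [ 0.474 -0.03   0.075] lo [ 0.466 -0.048  0.006] hi [ 0.497 -0.019  0.083] topmid [ 0.483 -0.035  0.081]
scene stand 0.93 [250.0, 127.0, 389.0, 263.0] med [0.53  0.072 0.04 ] lo [ 0.452 -0.043  0.027] hi [0.628 0.178 0.191] topmid [0.578 0.079 0.199]
scene sample 0.63 [331.0, 186.0, 341.0, 202.0] med [ 0.587 -0.009  0.058] lo [ 0.582 -0.018  0.042] hi [ 0.599 -0.004  0.074] topmid [ 0.59  -0.012  0.072]
scene left_plate 0.55 [282.0, 252.0, 321.0, 275.0] med [0.459 0.163 0.002] lo [ 0.443  0.124 -0.   ] hi [0.497 0.181 0.004] top
[... 706 characters left out ...]
.047 0.041] lo [ 0.462 -0.062  0.008] hi [0.642 0.173 0.192] topmid [0.584 0.073 0.199]
side stand 0.66 [238.0, 255.0, 262.0, 307.0] med [ 0.487 -0.051  0.073] lo [ 0.47  -0.058  0.006] hi [0.504 0.039 0.083] topmid [ 0.487 -0.041  0.082]
side sample 0.47 [303.0, 253.0, 318.0, 271.0] med [ 0.594 -0.024  0.062] lo [ 0.586 -0.028  0.042] hi [ 0.605 -0.009  0.075] topmid [ 0.596 -0.016  0.073]
side left_plate 0.43 [220.0, 245.0, 228.0, 257.0] med [0.451 0.147 0.003] lo [0.446 0.122 0.002] hi [0.455 0.176 0.004] topmid [0.451 0.149 0.003]
side right_plate 0.72 [236.0, 292.0, 271.0, 312.0] med [ 0.483 -0.056  0.003] lo [ 0.458 -0.07   0.001] hi [ 0.518 -0.022  0.005] topmid [ 0.488 -0.043  0.013]
```

View pics/scene0.png

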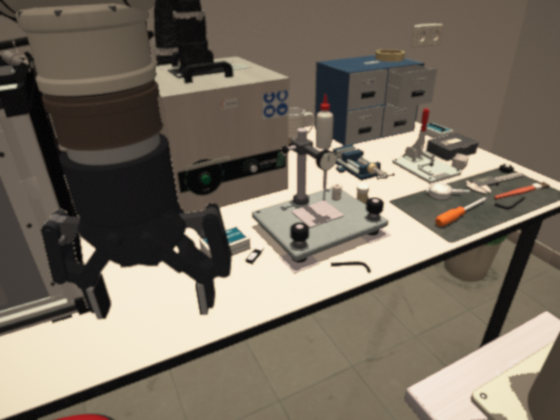

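View pics/side0.png

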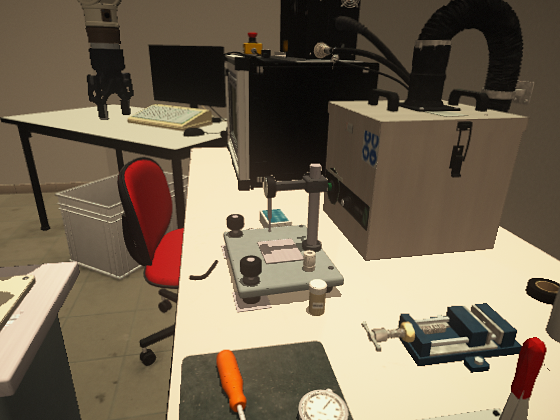

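Request:
jog_arm:
  steps:
    - [[0,-34,-15.4,2,0,0,0],[0,-34,-15.4,2,0,0,0],[0,-34,-15.4,2,0,0,0],[0,-34,-15.4,2,0,0,0],[0,-34,-15.4,2,0,0,0],[0,-34,-15.4,2,0,0,0],[0,-34,-15.4,2,0,0,0],[0,-34,-15.4,2,0,0,0],[0,-34,-15.4,2,0,0,0],[0,-34,-15.4,2,0,0,0],[0,-32,-15,2,0,0,0],[0,0,0,0,0,0,0]]
  squeeze: 40

```text
time_s: 1.7
tcp_pos: [0.4775, 0.1481, 0.2089]
tool_rot: [-3.141, 0.003, 2.719]
wrist_force: [-0.3, -0.1, -0.8]
finger_gap: 0.0004
grasp_force: 0.0
```

```bash
cat > w.py <<'E'
from h import *
import sys
im,d=vision.camera("wrist");m=vision.camera_model("wrist");s=arm.observe();cv2.imwrite(f"pics/w{sys.argv[1]}.png",im[:,:,::-1])
print({k:np.round(s[k],4).tolist() for k in ["time_s","joints","tcp_pos","tool_rot","wrist_force","finger_gap"]})
for t in ["left_knob","right_knob"]:
    for r in vision.masks_of("wrist",t)[:2]:
        P=pts("wrist",d,r["pixels"],m)
        if len(P):
            T=P[abs(P[:,2]-.081)<.005]
            if len(T): print(t,round(r["conf"],2),np.round(r["extent"]).tolist(),len(T),"lo",np.percentile(T,1,axis=0).round(4),"hi",np.percentile(T,99,axis=0).round(4),"mid",((T.min(0)+T.max(0))/2).round(4),cv2.minEnclosingCircle(T[:,:2].astype(np.float32)))
E
python3 w.py 1
```

```text
{'time_s': 1.75, 'joints': [0.3058, 0.2492, -0.0426, 1.279, -0.0003, 0.7272], 'tcp_pos': [0.4757, 0.1501, 0.2089], 'tool_rot': [-3.1413, 0.0001, 2.7201], 'wrist_force': [0.5163, 0.6935, 0.6399], 'finger_gap': 0.0001}
left_knob 0.67 [260.0, 177.0, 300.0, 219.0] 1117 lo [0.4544 0.1368 0.0774] hi [0.4881 0.1709 0.0851] mid [0.4719 0.1536 0.0809] ((0.4717559516429901, 0.1536654829978943), 0.01881301775574684)
right_knob 0.98 [104.0, 256.0, 147.0, 292.0] 875 lo [ 0.4653 -0.0505  0.0765] hi [ 0.4992 -0.0171  0.0848] mid [ 0.4827 -0.0341  0.0809] ((0.4828840494155884, -0.03462938964366913), 0.01884874328970909)
```

Request:
jog_arm:
  steps:
    - [[0,5,1.6,20,0,0,0],[0,0,0,12,0,0,-0.12],[0,0,0,12,0,0,-0.12],[0,0,0,12,0,0,-0.12],[0,0,0,12,0,0,-0.12],[0,0,0,12,0,0,-0.12],[0,0,0,12,0,0,-0.12],[0,0,0,12,0,0,-0.12],[0,0,0,12,0,0,-0.12],[0,0,0,2,0,0,0],[0,0,0,0,0,0,0],[0,0,0,0,0,0,0]]

```text
time_s: 2.85
tcp_pos: [0.4699, 0.1569, 0.0919]
tool_rot: [-3.142, 0.001, -2.598]
wrist_force: [0.2, 0.4, -0.6]
finger_gap: 0.0006
grasp_force: 0.0
```

```bash
cat > s.py <<'E'
from h import *
s=arm.observe();print({k:np.round(s[k],4).tolist() for k in ["time_s","joints","tcp_pos","tool_rot","wrist_force","wrist_torque","tau","finger_gap"]})
E
python3 s.py
```

```text
{'time_s': 2.85, 'joints': [0.3223, 0.3394, -0.2445, 0.9864, 0.0001, -0.2211], 'tcp_pos': [0.4699, 0.1569, 0.0919], 'tool_rot': [-3.1415, 0.0006, -2.5982], 'wrist_force': [0.1923, 0.4337, -0.629], 'wrist_torque': [0.0177, 0.0215, -0.018], 'tau': [0.0669, -38.0255, 21.3925, 0.0279, 0.0034, 0.0074], 'finger_gap': 0.0006}
```

Request:
jog_arm:
  steps:
    - [[0,0,0,4,0,0,0],[0,0,0,4,0,0,0],[0,0,0,0,0,0,0],[0,0,0,0,0,0,0]]

```text
time_s: 3.18
tcp_pos: [0.4699, 0.1559, 0.0833]
tool_rot: [3.141, -0.0, -2.598]
wrist_force: [0.7, -0.1, 0.7]
finger_gap: 0.0002
grasp_force: 0.0
```

Request:
jog_arm:
  steps:
    - [[0,0,0,1,0,0,0],[0,0,0,0,0,0,0],[0,0,0,0,0,0,0]]

```text
time_s: 3.43
tcp_pos: [0.4702, 0.156, 0.0824]
tool_rot: [3.142, 0.0, -2.598]
wrist_force: [-0.1, 0.7, 0.2]
finger_gap: -0.0001
grasp_force: 0.0
```

Request:
jog_arm:
  steps:
    - [[0,0,0,1,0,0,0],[0,0,0,0,0,0,0],[0,0,0,0,0,0,0]]

```text
time_s: 3.68
tcp_pos: [0.4703, 0.156, 0.0814]
tool_rot: [-3.141, 0.0, -2.597]
wrist_force: [-0.4, 0.6, 0.4]
finger_gap: -0.0004
grasp_force: 0.2
```

Request:
jog_arm:
  steps:
    - [[0,0,0,0.6,0,0,0],[0,0,0,0,0,0,0],[0,0,0,0,0,0,0]]

```text
time_s: 3.93
tcp_pos: [0.4703, 0.1561, 0.0812]
tool_rot: [-3.141, 0.001, -2.597]
wrist_force: [-1.0, 0.0, 4.9]
finger_gap: 0.0002
grasp_force: 2.4
```

Request:
jog_arm:
  steps:
    - [[0,0,0,0.6,0,0,0],[0,0,0,0,0,0,0],[0,0,0,0,0,0,0]]

```text
time_s: 4.18
tcp_pos: [0.4702, 0.1562, 0.0809]
tool_rot: [3.141, 0.001, -2.597]
wrist_force: [-2.0, -0.6, 7.2]
finger_gap: -0.0002
grasp_force: 4.0
```

Request:
jog_arm:
  steps:
    - [[0,0,0,0.6,0,0,0],[0,0,0,0,0,0,0],[0,0,0,0,0,0,0]]

```text
time_s: 4.43
tcp_pos: [0.4699, 0.1564, 0.0804]
tool_rot: [3.141, 0.001, -2.597]
wrist_force: [-2.1, -0.2, 9.6]
finger_gap: 0.0002
grasp_force: 4.4
```

Request:
jog_arm:
  steps:
    - [[0,0,0,0.6,0,0,0],[0,0,0,0,0,0,0],[0,0,0,0,0,0,0]]

```text
time_s: 4.68
tcp_pos: [0.4696, 0.1566, 0.0799]
tool_rot: [3.14, 0.001, -2.597]
wrist_force: [-3.9, 0.7, 10.3]
finger_gap: -0.0003
grasp_force: 4.8
```

Request:
jog_arm:
  steps:
    - [[0,0,0,0.6,0,0,0],[0,0,0,0,0,0,0],[0,0,0,0,0,0,0]]

```text
time_s: 4.93
tcp_pos: [0.4694, 0.1569, 0.0793]
tool_rot: [3.139, 0.0, -2.597]
wrist_force: [-3.8, 2.5, 10.2]
finger_gap: 0.0001
grasp_force: 5.1
```

Request:
jog_arm:
  steps:
    - [[0,0,0,0.7,0,0,0],[0,0,0,0,0,0,0],[0,0,0,0,0,0,0]]

```text
time_s: 5.18
tcp_pos: [0.469, 0.1571, 0.0786]
tool_rot: [3.139, 0.0, -2.596]
wrist_force: [-5.1, 1.3, 12.0]
finger_gap: 0.0
grasp_force: 5.6
```

Request:
jog_arm:
  steps:
    - [[0,0,0,0.7,0,0,0],[0,0,0,0,0,0,0],[0,0,0,0,0,0,0]]

```text
time_s: 5.43
tcp_pos: [0.4687, 0.1574, 0.0779]
tool_rot: [3.138, -0.0, -2.596]
wrist_force: [-7.0, 2.6, 11.2]
finger_gap: -0.0002
grasp_force: 6.0
```

Request:
jog_arm:
  steps:
    - [[0,0,0,0.7,0,0,0],[0,0,0,0,0,0,0],[0,0,0,0,0,0,0]]

```text
time_s: 5.68
tcp_pos: [0.4685, 0.1576, 0.0774]
tool_rot: [3.137, -0.0, -2.596]
wrist_force: [-8.0, 2.8, 12.6]
finger_gap: 0.0
grasp_force: 6.8
```

Request:
jog_arm:
  steps:
    - [[0,0,0,0.7,0,0,0],[0,0,0,0,0,0,0],[0,0,0,0,0,0,0]]

```text
time_s: 5.93
tcp_pos: [0.4683, 0.1578, 0.077]
tool_rot: [3.137, -0.0, -2.596]
wrist_force: [-9.0, 4.3, 15.8]
finger_gap: -0.0001
grasp_force: 7.9
```

Request:
jog_arm:
  steps:
    - [[0,0,0,0.5,0,0,0],[0,0,0,0,0,0,0],[0,0,0,0,0,0,0]]

```text
time_s: 6.18
tcp_pos: [0.4682, 0.1579, 0.0767]
tool_rot: [3.136, 0.0, -2.596]
wrist_force: [-10.2, 4.0, 16.4]
finger_gap: -0.0003
grasp_force: 8.7
```

Request:
jog_arm:
  steps:
    - [[0,0,0,-10,0,0,0],[0,0,0,-10,0,0,0],[0,27.8,-21.1,0,0,0,0],[0,27.8,-21.1,0,0,0,0],[0,27.8,-21.1,0,0,0,0],[0,1,-27,0,0,0,0],[0,1,-27,0,0,0,0],[0,1,-27,0,0,0,0],[0,0.7,-27,0,0,0,0],[0,0,0,6,0,0,0],[0,0,0,6,0,0,0],[0,0,0,0,0,0,0]]

```text
time_s: 7.18
tcp_pos: [0.4828, -0.0356, 0.0816]
tool_rot: [3.14, -0.003, -2.598]
wrist_force: [0.1, -0.2, 0.1]
finger_gap: 0.0003
grasp_force: 0.0
```

Request:
jog_arm:
  steps:
    - [[0,0,0,1,0,0,0],[0,0,0,0,0,0,0],[0,0,0,0,0,0,0]]

```text
time_s: 7.43
tcp_pos: [0.484, -0.0348, 0.0821]
tool_rot: [3.141, -0.0, -2.596]
wrist_force: [-0.3, -0.9, 0.7]
finger_gap: -0.0003
grasp_force: 0.0
```

Request:
jog_arm:
  steps:
    - [[0,0,0,0.6,0,0,0],[0,0,0,0,0,0,0],[0,0,0,0,0,0,0]]

```text
time_s: 7.68
tcp_pos: [0.4843, -0.0353, 0.0816]
tool_rot: [-3.141, 0.0, -2.597]
wrist_force: [-0.8, -0.3, -0.3]
finger_gap: 0.0
grasp_force: 0.0
```

Request:
jog_arm:
  steps:
    - [[0,0,0,0.6,0,0,0],[0,0,0,0,0,0,0],[0,0,0,0,0,0,0]]

```text
time_s: 7.93
tcp_pos: [0.4843, -0.0354, 0.0812]
tool_rot: [3.141, 0.001, -2.597]
wrist_force: [-1.0, 1.1, 3.4]
finger_gap: 0.0002
grasp_force: 2.2
```

Request:
jog_arm:
  steps:
    - [[0,0,0,0.6,0,0,0],[0,0,0,0,0,0,0],[0,0,0,0,0,0,0]]

```text
time_s: 8.18
tcp_pos: [0.4843, -0.0355, 0.081]
tool_rot: [3.142, 0.001, -2.597]
wrist_force: [-2.4, 0.3, 9.1]
finger_gap: 0.0002
grasp_force: 4.1
```

Request:
jog_arm:
  steps:
    - [[0,0,0,0.6,0,0,0],[0,0,0,0,0,0,0],[0,0,0,0,0,0,0]]

```text
time_s: 8.43
tcp_pos: [0.4842, -0.0357, 0.0807]
tool_rot: [-3.141, 0.0, -2.597]
wrist_force: [-3.7, -0.2, 10.6]
finger_gap: -0.0004
grasp_force: 5.3
```

Request:
jog_arm:
  steps:
    - [[0,0,0,0.6,0,0,0],[0,0,0,0,0,0,0],[0,0,0,0,0,0,0]]

```text
time_s: 8.68
tcp_pos: [0.4841, -0.0358, 0.0804]
tool_rot: [-3.141, 0.0, -2.598]
wrist_force: [-4.5, 0.2, 12.8]
finger_gap: -0.0001
grasp_force: 6.4
```

Request:
jog_arm:
  steps:
    - [[0,0,0,0.6,0,0,0],[0,0,0,0,0,0,0],[0,0,0,0,0,0,0]]

```text
time_s: 8.93
tcp_pos: [0.4839, -0.036, 0.0801]
tool_rot: [-3.141, -0.0, -2.598]
wrist_force: [-6.2, -0.2, 15.0]
finger_gap: 0.0001
grasp_force: 7.6
```

Request:
jog_arm:
  steps:
    - [[0,0,0,-10,0,0,0],[0.8,0,0,-10,0,0,0],[0.8,0,0,0,0,0,0],[0.8,0,0,0,0,0,0],[0.8,0,0,0,0,0,0],[0.8,0,0,0,0,0,0],[0.8,0,0,0,0,0,0]]
  squeeze: 25

```text
time_s: 9.52
tcp_pos: [0.4838, -0.0356, 0.0977]
tool_rot: [3.141, -0.001, -2.597]
wrist_force: [-0.0, -0.2, -0.3]
finger_gap: 0.0679
grasp_force: 0.0
```

```bash
python3 w.py 2
```

```text
{'time_s': 9.5667, 'joints': [-0.0734, 0.316, -0.2613, 0.9948, -0.0, -0.6176], 'tcp_pos': [0.4838, -0.0356, 0.0978], 'tool_rot': [3.1409, -0.001, -2.5974], 'wrist_force': [0.7583, -0.7485, -0.1671], 'finger_gap': 0.0682}
left_knob 0.9 [473.0, 329.0, 529.0, 384.0] 1029 lo [0.4571 0.1334 0.0764] hi [0.479 0.167 0.085] mid [0.4689 0.1504 0.0808] ((0.47363945841789246, 0.15028052031993866), 0.019062675535678864)
left_knob 0.39 [242.0, 222.0, 303.0, 283.0] 2587 lo [ 0.4689 -0.0557  0.0767] hi [ 0.5017 -0.0224  0.0851] mid [ 0.4857 -0.0386  0.0809] ((0.486044704914093, -0.038505036383867264), 0.01859140582382679)
right_knob 0.9 [241.0, 221.0, 305.0, 285.0] 2622 lo [ 0.4689 -0.0557  0.0767] hi [ 0.5019 -0.0218  0.0851] mid [ 0.4863 -0.0383  0.0809] ((0.486252099275589, -0.03829756751656532), 0.018778324127197266)
```

View pics/w2.png

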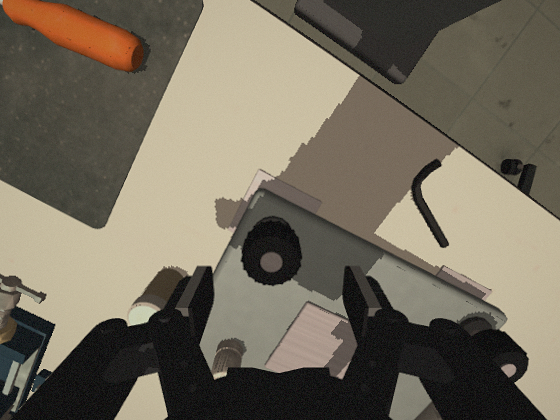

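Run:
```python
from h import *
im,d=vision.camera("side");m=vision.camera_model("side")
k=np.zeros(d.shape,bool);k[280:312,309:326]=1
P=pts("side",d,k,m);P=P[P[:,2]>.008];print(np.percentile(P,[3,50,97],axis=0).round(3))
```

```text
[[ 0.579 -0.104  0.011]
 [ 0.589 -0.1    0.04 ]
 [ 0.603 -0.081  0.057]]
```

Request:
jog_arm:
  steps:
    - [[0.8,0,-2,17,0,0,0],[0.8,0,0,17,0,0,0],[0.8,0,0,16,0,0,0],[0.8,0,0,0,0,0,0],[0.3,0,0,0,0,0,0],[0.3,0,0,0,0,0,0],[0.3,0,0,0,0,0,0],[0.3,0,0,0,0,0,0],[0.3,0,0,0,0,0,0]]

```text
time_s: 10.47
tcp_pos: [0.4864, -0.0382, 0.0497]
tool_rot: [-3.139, 0.001, -2.598]
wrist_force: [-0.1, -3.5, 3.9]
finger_gap: 0.0351
grasp_force: 26.9
```

```bash
python3 s.py
```

```text
{'time_s': 10.4667, 'joints': [-0.0774, 0.3764, -0.3199, 0.8717, -0.0016, -0.6209], 'tcp_pos': [0.4864, -0.0382, 0.0497], 'tool_rot': [-3.1386, 0.0014, -2.5981], 'wrist_force': [-0.1089, -3.4819, 3.8853], 'wrist_torque': [-0.7574, -0.0619, -0.0616], 'tau': [1.9356, -36.9435, 19.0872, 0.065, 1.0951, -0.0612], 'finger_gap': 0.0351}
```

Request:
jog_arm:
  steps:
    - [[0.3,0,0,0,0,0,0.1],[0.3,0,0,0,0,0,0.11],[0.3,0,0,0,0,0,0.11],[0.3,0,0,0,0,0,0.11],[0.3,0,0,0,0,0,0.11],[0.3,0,0,0,0,0,0.11],[0.3,0,0,0,0,0,0.11],[0.3,0,0,0,0,0,0.11],[0.3,0,0,0,0,0,0],[0.3,0,0,0,0,0,0]]

```text
time_s: 11.3
tcp_pos: [0.4865, -0.0382, 0.0498]
tool_rot: [-3.141, 0.003, 2.815]
wrist_force: [-1.2, -3.4, 5.4]
finger_gap: 0.0353
grasp_force: 27.2
```

```bash
python3 s.py
```

```text
{'time_s': 11.3, 'joints': [-0.0774, 0.3762, -0.3198, 0.8718, -0.0016, 0.2493], 'tcp_pos': [0.4865, -0.0382, 0.0498], 'tool_rot': [-3.1408, 0.0033, 2.8149], 'wrist_force': [-1.2101, -3.4178, 5.3727], 'wrist_torque': [-0.8433, 0.1107, -0.1135], 'tau': [1.9585, -36.19, 18.7614, -0.1051, 1.107, -0.019], 'finger_gap': 0.0353}
```

Request:
jog_arm:
  steps:
    - [[0.8,0,0,0,0,0,0],[0.8,0,0,0,0,0,0],[0.8,0,0,0,0,0,0],[0.8,0,0,0,0,0,0],[0.8,0,0,-27,0,0,0],[0.8,0,0,-28,0,0,0],[0.8,28.3,25,0,0,0,0],[0.8,28.3,25,0,0,0,0],[0.8,28.4,25,0,0,0,0],[0.8,-3.8,33.5,0,0,0,0],[0.8,-3.8,33.5,0,0,0,0],[0.8,-3.7,33.5,0,0,0,0]]

```text
time_s: 12.3
tcp_pos: [0.4712, 0.1542, 0.1035]
tool_rot: [3.141, -0.0, 2.816]
wrist_force: [1.6, -0.4, 0.2]
finger_gap: 0.0683
grasp_force: 0.0
```

Request:
jog_arm:
  steps:
    - [[0.8,0,0,0,0,0,-0.12],[0.8,0,0,0,0,0,-0.12],[0.8,0,0,0,0,0,-0.12],[0.8,0,0,0,0,0,-0.12],[0.8,0,0,0,0,0,-0.12],[0.8,0,0,0,0,0,-0.12],[0.8,0,0,0,0,0,-0.12],[0.8,0,0,0,0,0,-0.12],[0.8,0,0,0,0,0,0],[0.8,0,0,0,0,0,0]]

```text
time_s: 13.13
tcp_pos: [0.4714, 0.1526, 0.1032]
tool_rot: [3.141, -0.0, -2.51]
wrist_force: [0.0, 0.2, -0.6]
finger_gap: 0.0686
grasp_force: 0.0
```

```bash
python3 w.py 3
```

```text
{'time_s': 13.1833, 'joints': [0.3129, 0.328, -0.2274, 1.0159, 0.0002, -0.3186], 'tcp_pos': [0.4714, 0.1526, 0.1032], 'tool_rot': [3.1412, -0.0003, -2.5101], 'wrist_force': [-0.9304, 0.1025, 0.6395], 'finger_gap': 0.0682}
left_knob 0.81 [243.0, 220.0, 300.0, 283.0] 2422 lo [0.4583 0.1342 0.0767] hi [0.491  0.1677 0.0851] mid [0.475  0.1517 0.0809] ((0.4755629897117615, 0.15163931250572205), 0.018696140497922897)
right_knob 0.69 [0.0, 54.0, 38.0, 116.0] 619 lo [ 0.4679 -0.032   0.0761] hi [ 0.4941 -0.0185  0.0838] mid [ 0.4815 -0.026   0.0802] ((0.48155903816223145, -0.027741529047489166), 0.0151481619104743)
```

View pics/w3.png

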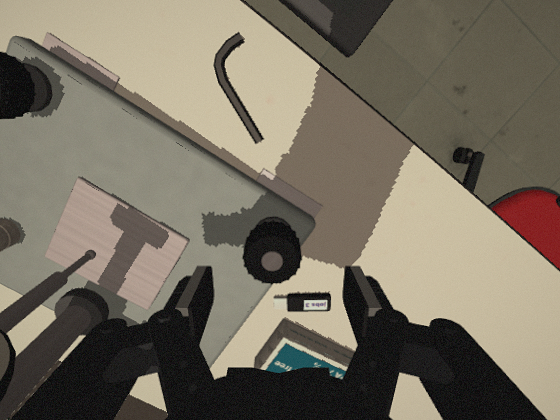

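Run:
```python
from h import *
im,d=vision.camera("wrist");m=vision.camera_model("wrist")
k=np.zeros(d.shape,bool);k[330:362,265:325]=1
P=pts("wrist",d,k,m);print(np.percentile(P,[3,50,97],axis=0).round(3))
```

```text
[[0.552 0.222 0.002]
 [0.56  0.239 0.027]
 [0.588 0.267 0.031]]
```

Request:
jog_arm:
  steps:
    - [[0.8,-1.5,-2.2,18,0,0,0],[0.8,0,0,18,0,0,0],[0.8,0,0,17.5,0,0,0],[0.8,0,0,0,0,0,0],[0.3,0,0,0,0,0,0],[0.3,0,0,0,0,0,0],[0.3,0,0,0,0,0,0],[0.3,0,0,0,0,0,0],[0.3,0,0,0,0,0,0]]

```text
time_s: 14.08
tcp_pos: [0.4756, 0.1512, 0.0512]
tool_rot: [-3.139, 0.002, -2.508]
wrist_force: [1.6, -3.8, 3.1]
finger_gap: 0.0349
grasp_force: 27.7
```

Request:
jog_arm:
  steps:
    - [[0.3,0,0,0,0,0,0.12],[0.3,0,0,0,0,0,0.12],[0.3,0,0,0,0,0,0.12],[0.3,0,0,0,0,0,0.12],[0.3,0,0,0,0,0,0.12],[0.3,0,0,0,0,0,0.12],[0.3,0,0,0,0,0,0.12],[0.3,0,0,0,0,0,0.12],[0.3,0,0,0,0,0,0.12],[0.3,0,0,0,0,0,0.12],[0.3,0,0,0,0,0,0.12],[0.3,0,0,0,0,0,0.12]]

```text
time_s: 15.08
tcp_pos: [0.4758, 0.1524, 0.0513]
tool_rot: [3.138, 0.001, 2.33]
wrist_force: [1.3, -0.2, 2.5]
finger_gap: 0.035
grasp_force: 27.6
```

Request:
jog_arm:
  steps:
    - [[0.3,0,0,0,0,0,0.11],[0.3,0,0,0,0,0,0.11],[0.3,0,0,0,0,0,0.11],[0.3,0,0,0,0,0,0.11],[0.3,0,0,0,0,0,0.11],[0.3,0,0,0,0,0,0.11],[0.3,0,0,0,0,0,0.1],[0.3,0,0,0,0,0,0],[0.3,0,0,0,0,0,0]]

```text
time_s: 15.83
tcp_pos: [0.4764, 0.1526, 0.0514]
tool_rot: [3.137, -0.002, 1.578]
wrist_force: [3.6, 0.1, 4.5]
finger_gap: 0.0349
grasp_force: 27.9
```

Request:
jog_arm:
  steps:
    - [[0.8,0,0,0,0,0,0],[0.8,0,0,0,0,0,0],[0.8,0,0,0,0,0,0],[0.8,0,0,0,0,0,0],[0.8,0,0,-27.5,0,0,0],[0.8,0,0,-28,0,0,0],[0,0,0,0,0,0,0],[0,0,0,0,0,0,0],[0,0,0,0,0,0,0],[0,0,0,0,0,0,0],[0,0,0,0,0,0,0],[0,0,0,0,0,0,0]]

```text
time_s: 16.83
tcp_pos: [0.4733, 0.1514, 0.1043]
tool_rot: [-3.139, 0.001, 1.576]
wrist_force: [-0.1, -0.5, 0.8]
finger_gap: -0.0
grasp_force: 0.0
```

Request:
jog_arm:
  steps:
    - [[0,0,0,10,0,0,0],[0,0,0,10,0,0,0],[0,0,0,0,0,0,0],[0,0,0,0,0,0,0],[0,0,0,0,0,0,0]]

```text
time_s: 17.25
tcp_pos: [0.4738, 0.1515, 0.0849]
tool_rot: [-3.141, 0.0, 1.576]
wrist_force: [0.5, -0.1, -0.1]
finger_gap: -0.0002
grasp_force: 0.0
```

Request:
jog_arm:
  steps:
    - [[0,0,0,1,0,0,0],[0,0,0,0,0,0,0],[0,0,0,0,0,0,0]]

```text
time_s: 17.5
tcp_pos: [0.4744, 0.1517, 0.0847]
tool_rot: [3.141, -0.0, 1.576]
wrist_force: [-0.1, -0.1, -0.2]
finger_gap: 0.0001
grasp_force: 0.0
```

Request:
jog_arm:
  steps:
    - [[0,0,0,1,0,0,0],[0,0,0,0,0,0,0],[0,0,0,0,0,0,0]]

```text
time_s: 17.75
tcp_pos: [0.4742, 0.1516, 0.0835]
tool_rot: [3.141, -0.0, 1.576]
wrist_force: [0.5, 0.4, -1.0]
finger_gap: -0.0
grasp_force: 0.0
```

Request:
jog_arm:
  steps:
    - [[0,0,0,0.6,0,0,0],[0,0,0,0,0,0,0],[0,0,0,0,0,0,0]]

```text
time_s: 18.0
tcp_pos: [0.4741, 0.1516, 0.0828]
tool_rot: [-3.142, 0.0, 1.576]
wrist_force: [0.5, 0.5, -0.1]
finger_gap: 0.0001
grasp_force: 0.0
```

Request:
jog_arm:
  steps:
    - [[0,0,0,0.6,0,0,0],[0,0,0,0,0,0,0],[0,0,0,0,0,0,0]]

```text
time_s: 18.25
tcp_pos: [0.4741, 0.1516, 0.0821]
tool_rot: [-3.141, 0.0, 1.576]
wrist_force: [0.6, 1.0, 1.0]
finger_gap: -0.0005
grasp_force: 0.0
```

Request:
jog_arm:
  steps:
    - [[0,0,0,0.5,0,0,0],[0,0,0,0,0,0,0],[0,0,0,0,0,0,0]]

```text
time_s: 18.5
tcp_pos: [0.4742, 0.1516, 0.0817]
tool_rot: [3.142, 0.0, 1.576]
wrist_force: [0.2, -0.5, -0.3]
finger_gap: -0.0
grasp_force: 0.0
```

Request:
jog_arm:
  steps:
    - [[0,0,0,0.5,0,0,0],[0,0,0,0,0,0,0],[0,0,0,0,0,0,0]]

```text
time_s: 18.75
tcp_pos: [0.4741, 0.1517, 0.0816]
tool_rot: [3.141, -0.0, 1.576]
wrist_force: [-1.8, -0.9, 4.6]
finger_gap: 0.0003
grasp_force: 2.1
```

Request:
jog_arm:
  steps:
    - [[0,0,0,0.6,0,0,0],[0,0,0,0,0,0,0],[0,0,0,0,0,0,0]]

```text
time_s: 19.0
tcp_pos: [0.4741, 0.1517, 0.0814]
tool_rot: [3.141, -0.0, 1.576]
wrist_force: [-2.2, -0.9, 8.2]
finger_gap: -0.0
grasp_force: 3.9
```

Request:
jog_arm:
  steps:
    - [[0,0,0,0.6,0,0,0],[0,0,0,0,0,0,0],[0,0,0,0,0,0,0]]

```text
time_s: 19.25
tcp_pos: [0.4741, 0.1518, 0.0813]
tool_rot: [3.141, -0.0, 1.576]
wrist_force: [-3.7, 0.0, 11.2]
finger_gap: 0.0001
grasp_force: 5.5
```

Request:
jog_arm:
  steps:
    - [[0,0,0,0.6,0,0,0],[0,0,0,0,0,0,0],[0,0,0,0,0,0,0]]

```text
time_s: 19.5
tcp_pos: [0.4741, 0.1518, 0.0811]
tool_rot: [3.141, -0.001, 1.576]
wrist_force: [-5.8, -0.7, 14.3]
finger_gap: -0.0002
grasp_force: 7.0
```

Request:
jog_arm:
  steps:
    - [[0,0,0,0.6,0,0,0],[0,0,0,0,0,0,0],[0,0,0,0,0,0,0]]

```text
time_s: 19.75
tcp_pos: [0.474, 0.1519, 0.0808]
tool_rot: [3.141, -0.001, 1.576]
wrist_force: [-6.0, -1.5, 17.0]
finger_gap: 0.0002
grasp_force: 8.2
```

Request:
jog_arm:
  steps:
    - [[0,0,0,-10,0,0,0],[0,0,0,-10,0,0,0],[0,-31,-14.7,0,0,0,0],[0,-31,-14.7,0,0,0,0],[0,-30,-14.6,0,0,0,0],[0,-32.5,18.8,0,0,0,0],[0,-32.5,18.8,0,0,0,0],[0,-32.5,18.8,0,0,0,0],[0,0,0,8,0,0,0],[0,0,0,7,0,0,0],[0,0,0,0,0,0,0],[0,0,0,0,0,0,0]]

```text
time_s: 20.75
tcp_pos: [0.4862, -0.037, 0.0831]
tool_rot: [-3.139, -0.0, 1.577]
wrist_force: [-0.0, -0.1, 0.9]
finger_gap: 0.0002
grasp_force: 0.0
```

Request:
jog_arm:
  steps:
    - [[0,0,0,0.5,0,0,0],[0,0,0,0,0,0,0],[0,0,0,0,0,0,0]]

```text
time_s: 21.0
tcp_pos: [0.4875, -0.037, 0.0836]
tool_rot: [3.141, 0.0, 1.577]
wrist_force: [0.3, -0.0, 1.0]
finger_gap: -0.0003
grasp_force: 0.0
```

Request:
jog_arm:
  steps:
    - [[0,0,0,0.6,0,0,0],[0,0,0,0,0,0,0],[0,0,0,0,0,0,0]]

```text
time_s: 21.25
tcp_pos: [0.4875, -0.0376, 0.0828]
tool_rot: [3.141, 0.0, 1.576]
wrist_force: [0.6, -0.0, 0.7]
finger_gap: -0.0002
grasp_force: 0.0
```

Request:
jog_arm:
  steps:
    - [[0,0,0,0.6,0,0,0],[0,0,0,0,0,0,0],[0,0,0,0,0,0,0]]

```text
time_s: 21.5
tcp_pos: [0.4875, -0.0379, 0.0821]
tool_rot: [-3.142, 0.0, 1.576]
wrist_force: [0.1, -0.1, 0.1]
finger_gap: -0.0002
grasp_force: 0.0
```

Request:
jog_arm:
  steps:
    - [[0,0,0,0.6,0,0,0],[0,0,0,0,0,0,0],[0,0,0,0,0,0,0]]

```text
time_s: 21.75
tcp_pos: [0.4876, -0.0379, 0.0817]
tool_rot: [3.141, 0.0, 1.576]
wrist_force: [-0.7, 0.1, 1.6]
finger_gap: -0.0002
grasp_force: 1.0
```

Request:
jog_arm:
  steps:
    - [[0,0,0,0.6,0,0,0],[0,0,0,0,0,0,0],[0,0,0,0,0,0,0]]

```text
time_s: 22.0
tcp_pos: [0.4876, -0.0379, 0.0816]
tool_rot: [3.141, 0.0, 1.576]
wrist_force: [-2.2, -0.1, 5.3]
finger_gap: -0.0003
grasp_force: 2.9
```

Request:
jog_arm:
  steps:
    - [[0,0,0,0.6,0,0,0],[0,0,0,0,0,0,0],[0,0,0,0,0,0,0]]

```text
time_s: 22.25
tcp_pos: [0.4876, -0.038, 0.0814]
tool_rot: [3.141, 0.0, 1.576]
wrist_force: [-3.8, 0.5, 8.6]
finger_gap: -0.0003
grasp_force: 4.6
```

Request:
jog_arm:
  steps:
    - [[0,0,0,0.6,0,0,0],[0,0,0,0,0,0,0],[0,0,0,0,0,0,0]]

```text
time_s: 22.5
tcp_pos: [0.4876, -0.038, 0.0813]
tool_rot: [3.141, 0.0, 1.576]
wrist_force: [-3.5, -0.1, 13.1]
finger_gap: 0.0001
grasp_force: 6.3
```

Request:
jog_arm:
  steps:
    - [[0,0,0,0.6,0,0,0],[0,0,0,0,0,0,0],[0,0,0,0,0,0,0]]

```text
time_s: 22.75
tcp_pos: [0.4876, -0.038, 0.0812]
tool_rot: [3.14, 0.0, 1.576]
wrist_force: [-5.7, -0.1, 15.2]
finger_gap: -0.0002
grasp_force: 7.9
```

Request:
jog_arm:
  steps:
    - [[0,0,0,0.5,0,0,0],[0,0,0,0,0,0,0],[0,0,0,0,0,0,0]]

```text
time_s: 23.0
tcp_pos: [0.4875, -0.0381, 0.0811]
tool_rot: [3.14, 0.001, 1.576]
wrist_force: [-6.5, -0.7, 18.9]
finger_gap: -0.0001
grasp_force: 9.2
```

Request:
jog_arm:
  steps:
    - [[0,0,0,-13,0,0,0],[0.8,0,0,-14,0,0,0],[0.8,33,-19,0,0,0,0],[0.8,33,-19,0,0,0,0],[0.8,32,-19,0,0,0,0],[0.8,31,14.8,0,0,0,0],[0.8,31,14.8,0,0,0,0],[0.8,30,14.8,0,0,0,0],[0.8,0,0,0,0,0,0],[0.8,0,0,0,0,0,0]]

```text
time_s: 23.83
tcp_pos: [0.4743, 0.1536, 0.1053]
tool_rot: [3.141, 0.0, 1.579]
wrist_force: [0.1, -0.4, -0.1]
finger_gap: 0.0683
grasp_force: 0.0
```

Request:
jog_arm:
  steps:
    - [[0.8,0,0,18,0,0,0],[0.8,0,0,18,0,0,0],[0.8,0,0,19,0,0,0],[0.8,0,0,0,0,0,0],[0.3,0,0,0,0,0,0],[0.3,0,0,0,0,0,0],[0.3,0,0,0,0,0,0],[0.3,0,0,0,0,0,0],[0.3,0,0,0,0,0,0]]

```text
time_s: 24.58
tcp_pos: [0.4761, 0.1519, 0.0522]
tool_rot: [3.137, 0.0, 1.575]
wrist_force: [3.5, -4.1, 1.7]
finger_gap: 0.035
grasp_force: 26.8
```

Turn 0.22, release, lift, shut.

Request:
jog_arm:
  steps:
    - [[0.3,0,0,0,0,0,0.07],[0.3,0,0,0,0,0,0.08],[0.3,0,0,0,0,0,0.07],[0.3,0,0,0,0,0,0],[0.3,0,0,0,0,0,0],[0.3,0,0,0,0,0,0]]

```text
time_s: 25.08
tcp_pos: [0.4761, 0.1518, 0.0522]
tool_rot: [3.137, -0.001, 1.355]
wrist_force: [3.9, -2.7, 3.4]
finger_gap: 0.035
grasp_force: 26.9
```

Request:
jog_arm:
  steps:
    - [[0.8,0,0,0,0,0,0],[0.8,0,0,0,0,0,0],[0.8,0,0,0,0,0,0],[0.8,0,0,0,0,0,0],[0.8,0,0,-27,0,0,0],[0.8,0,0,-28,0,0,0],[0,0,0,0,0,0,0],[0,0,0,0,0,0,0],[0,0,0,0,0,0,0],[0,0,0,0,0,0,0],[0,0,0,0,0,0,0],[0,0,0,0,0,0,0]]

```text
time_s: 26.08
tcp_pos: [0.4731, 0.1519, 0.1046]
tool_rot: [-3.14, 0.001, 1.356]
wrist_force: [-0.8, -1.1, -0.4]
finger_gap: 0.0001
grasp_force: 0.0
```

Request:
jog_arm:
  steps:
    - [[0,0,0,11,0,0,0],[0,0,0,11,0,0,0],[0,0,0,0.5,0,0,0],[0,0,0,0,0,0,0],[0,0,0,0,0,0,0],[0,0,0,0,0,0,0]]

```text
time_s: 26.58
tcp_pos: [0.4738, 0.1521, 0.0832]
tool_rot: [-3.141, 0.0, 1.356]
wrist_force: [0.2, -0.1, -0.0]
finger_gap: 0.0001
grasp_force: 0.0
```

Request:
jog_arm:
  steps:
    - [[0,0,0,0.6,0,0,0],[0,0,0,0,0,0,0],[0,0,0,0,0,0,0]]

```text
time_s: 26.83
tcp_pos: [0.4739, 0.1521, 0.0826]
tool_rot: [3.142, -0.0, 1.356]
wrist_force: [-0.4, 0.4, 0.0]
finger_gap: -0.0001
grasp_force: 0.0
```

Request:
jog_arm:
  steps:
    - [[0,0,0,0.6,0,0,0],[0,0,0,0,0,0,0],[0,0,0,0,0,0,0]]

```text
time_s: 27.08
tcp_pos: [0.4739, 0.1521, 0.0819]
tool_rot: [-3.142, 0.0, 1.356]
wrist_force: [0.0, -0.7, -0.5]
finger_gap: -0.0002
grasp_force: 0.0
```

Request:
jog_arm:
  steps:
    - [[0,0,0,0.6,0,0,0],[0,0,0,0,0,0,0],[0,0,0,0,0,0,0]]

```text
time_s: 27.33
tcp_pos: [0.474, 0.1522, 0.0816]
tool_rot: [3.141, -0.0, 1.356]
wrist_force: [-1.4, -0.1, 3.5]
finger_gap: 0.0001
grasp_force: 1.8
```

Request:
jog_arm:
  steps:
    - [[0,0,0,0.6,0,0,0],[0,0,0,0,0,0,0],[0,0,0,0,0,0,0]]

```text
time_s: 27.58
tcp_pos: [0.4739, 0.1522, 0.0815]
tool_rot: [3.141, -0.0, 1.356]
wrist_force: [-2.4, 0.2, 7.0]
finger_gap: -0.0001
grasp_force: 3.7
```

Request:
jog_arm:
  steps:
    - [[0,0,0,0.6,0,0,0],[0,0,0,0,0,0,0],[0,0,0,0,0,0,0]]

```text
time_s: 27.83
tcp_pos: [0.474, 0.1522, 0.0814]
tool_rot: [3.141, -0.001, 1.356]
wrist_force: [-3.4, -1.3, 10.8]
finger_gap: -0.0002
grasp_force: 5.3
```

Request:
jog_arm:
  steps:
    - [[0,0,0,0.6,0,0,0],[0,0,0,0,0,0,0],[0,0,0,0,0,0,0]]

```text
time_s: 28.08
tcp_pos: [0.4739, 0.1523, 0.0812]
tool_rot: [3.141, -0.001, 1.356]
wrist_force: [-4.7, -1.0, 13.8]
finger_gap: -0.0
grasp_force: 6.9
```

Request:
jog_arm:
  steps:
    - [[0,0,0,0.6,0,0,0],[0,0,0,0,0,0,0],[0,0,0,0,0,0,0]]

```text
time_s: 28.33
tcp_pos: [0.4739, 0.1523, 0.0811]
tool_rot: [3.141, -0.001, 1.356]
wrist_force: [-6.1, -1.9, 16.7]
finger_gap: 0.0002
grasp_force: 8.4
```

Request:
jog_arm:
  steps:
    - [[0,0,0,0.5,0,0,0],[0,0,0,0,0,0,0],[0,0,0,0,0,0,0]]

```text
time_s: 28.58
tcp_pos: [0.4738, 0.1525, 0.0808]
tool_rot: [3.141, -0.001, 1.356]
wrist_force: [-6.6, -0.6, 18.3]
finger_gap: -0.0007
grasp_force: 9.4
```

Request:
jog_arm:
  steps:
    - [[0,0,0,-10,0,0,0],[0,0,0,-10,0,0,0],[0,-33.1,-7.8,0,0,0,0],[0,-33.1,-7.8,0,0,0,0],[0,-33.1,-7.8,0,0,0,0],[0,-27.8,25.5,0,0,0,0],[0,-27.7,25.5,0,0,0,0],[0,-27.7,25.5,0,0,0,0],[0,0,0,8,0,0,0],[0,0,0,7,0,0,0],[0,0,0,0,0,0,0],[0,0,0,0,0,0,0]]

```text
time_s: 29.58
tcp_pos: [0.4856, -0.0367, 0.0827]
tool_rot: [-3.139, 0.0, 1.357]
wrist_force: [-0.7, -0.4, 0.7]
finger_gap: -0.0
grasp_force: 0.0
```

Request:
jog_arm:
  steps:
    - [[0,0,0,1,0,0,0],[0,0,0,1,0,0,0],[0,0,0,0,0,0,0],[0,0,0,0,0,0,0]]

```text
time_s: 29.92
tcp_pos: [0.4868, -0.0367, 0.0817]
tool_rot: [3.141, -0.0, 1.357]
wrist_force: [-0.0, -0.1, 1.0]
finger_gap: -0.0002
grasp_force: 0.6
```

Request:
jog_arm:
  steps:
    - [[0,0,0,0.6,0,0,0],[0,0,0,0,0,0,0],[0,0,0,0,0,0,0]]

```text
time_s: 30.17
tcp_pos: [0.4868, -0.0368, 0.0815]
tool_rot: [3.141, -0.001, 1.356]
wrist_force: [-1.5, 1.5, 5.5]
finger_gap: 0.0001
grasp_force: 2.9
```

Request:
jog_arm:
  steps:
    - [[0,0,0,0.6,0,0,0],[0,0,0,0,0,0,0],[0,0,0,0,0,0,0]]

```text
time_s: 30.42
tcp_pos: [0.4868, -0.0369, 0.0814]
tool_rot: [3.141, -0.001, 1.356]
wrist_force: [-3.1, 2.0, 8.2]
finger_gap: -0.0002
grasp_force: 4.6
```

Request:
jog_arm:
  steps:
    - [[0,0,0,0.6,0,0,0],[0,0,0,0,0,0,0],[0,0,0,0,0,0,0]]

```text
time_s: 30.67
tcp_pos: [0.4868, -0.0369, 0.0813]
tool_rot: [3.141, -0.001, 1.356]
wrist_force: [-4.4, 2.0, 12.7]
finger_gap: -0.0001
grasp_force: 6.2
```

Request:
jog_arm:
  steps:
    - [[0,0,0,0.6,0,0,0],[0,0,0,0,0,0,0],[0,0,0,0,0,0,0]]

```text
time_s: 30.92
tcp_pos: [0.4868, -0.037, 0.0811]
tool_rot: [3.141, -0.001, 1.356]
wrist_force: [-5.8, 2.4, 15.6]
finger_gap: 0.0002
grasp_force: 7.8
```

Request:
jog_arm:
  steps:
    - [[0,0,0,0.6,0,0,0],[0,0,0,0,0,0,0],[0,0,0,0,0,0,0]]

```text
time_s: 31.17
tcp_pos: [0.4867, -0.0371, 0.0808]
tool_rot: [3.141, -0.001, 1.356]
wrist_force: [-7.8, 2.0, 18.5]
finger_gap: 0.0003
grasp_force: 9.1
```

Request:
jog_arm:
  steps:
    - [[0,0,0,0.5,0,0,0],[0,0,0,0,0,0,0],[0,0,0,0,0,0,0]]

```text
time_s: 31.42
tcp_pos: [0.4866, -0.0372, 0.0806]
tool_rot: [3.141, -0.0, 1.356]
wrist_force: [-8.5, 1.2, 19.9]
finger_gap: 0.0
grasp_force: 10.1
```

Request:
jog_arm:
  steps:
    - [[0,0,0,-10,0,0,0],[0,0,0,-20,0,0,0],[0,0,-25,-20,0,0,0],[0,0,-25,-25,0,0,0],[0,0,-25,-25,0,0,0],[0,0,-25,-20,0,0,0],[0,0,0,0,0,0,0],[0,0,0,0,0,0,0],[0,0,0,0,0,0,0]]

```text
time_s: 32.17
tcp_pos: [0.3898, -0.0162, 0.1979]
tool_rot: [3.14, -0.0, 1.356]
wrist_force: [0.4, 0.8, -0.1]
finger_gap: 0.0001
grasp_force: 0.0
```

```bash
sed -i 's/{c}0/{c}9/' a.py; python3 a.py | grep -E "time|stand|sample|knob"
```

```text
{'time_s': 32.167, 'joints': [-0.041, 0.042, -0.319, 1.208, -0.0, 1.744], 'dq': [-0.003, 0.03, -0.002, 0.003, 0.001, 0.001], 'tau': [0.073, -27.576, 24.534, 0.099, 0.003, 0.0], 'tcp_pos': [0.39, -0.016, 0.198], 'tool_rot': [3.14, -0.0, 1.356], 'wrist_force': [0.362, 0.816, -0.109], 'wrist_torque': [0.024, 0.008, -0.0], 'grasp_force': 0.0, 'finger_gap': 0.0} 0.0187
scene left_knob 0.73 [290.0, 219.0, 308.0, 262.0] med [0.464 0.157 0.074] lo [0.456 0.137 0.005] hi [0.51  0.17  0.083] topmid [0.473 0.154 0.081]
scene right_knob 0.75 [367.0, 199.0, 383.0, 237.0] med [ 0.476 -0.03   0.075] lo [ 0.468 -0.048  0.004] hi [ 0.497 -0.018  0.083] topmid [ 0.484 -0.035  0.082]
scene stand 0.84 [252.0, 126.0, 388.0, 263.0] med [0.531 0.072 0.04 ] lo [ 0.453 -0.046  0.009] hi [0.633 0.178 0.191] topmid [0.582 0.078 0.199]
side left_knob 0.7 [229.0, 214.0, 245.0, 230.0] med [0.477 0.138 0.077] lo [0.46  0.132 0.061] hi [0.494 0.162 0.084] topmid [0.476 0.148 0.082]
side right_knob 0.72 [240.0, 251.0, 265.0, 304.0] med [ 0.487 -0.051  0.073] lo [ 0.471 -0.058  0.005] hi [ 0.503 -0.029  0.084] topmid [ 0.487 -0.04   0.082]
side stand 0.83 [225.0, 163.0, 348.0, 302.0] med [0.551 0.045 0.041] lo [ 0.464 -0.062  0.027] hi [0.639 0.159 0.192] topmid [0.585 0.071 0.2  ]
side sample 0.64 [304.0, 253.0, 316.0, 271.0] med [ 0.595 -0.025  0.062] lo [ 0.587 -0.028  0.043] hi [ 0.604 -0.011  0.075] topmid [ 0.596 -0.019  0.073]
```

View pics/side9.png

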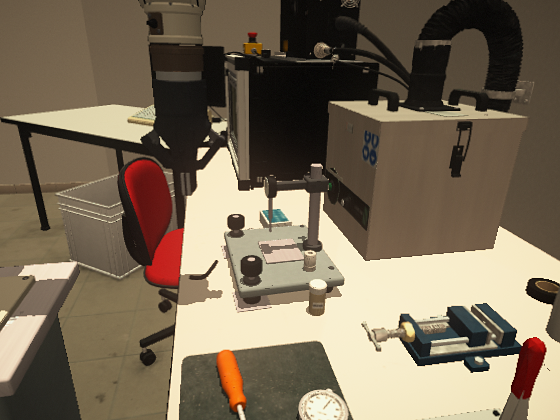

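The side view shows the stand in its place, with the knobs at (236,222) and (251,266). The sample is upright at (310,262), and the arm is clear.

```bash
python3 -c "
from station import order
print(order.sign_off())"
```

```text
the job is handed in; nothing more can be done
None
```

Job handed in at about 32 s: I felt both front knobs, then turned them clockwise (left about 2.4 rad, right 0.87 rad); each now sinks under 1 mm at 17 N, so I estimate about 5 N on each foot, and the stand and sample are in place with the arm clear.

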